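# Refit and lock the desk junction box cover

## Task

The metal cover of the junction box on the desk has slid half under the low wooden shelf. Draw it out by its free end and lay it flat on the desk, clear of the shelf; let go, then take it by its raised rib and seat it fully home over the box's two pins, its lug between the two ears of the box. Then lock it: push the loose lock pin (lying on the wooden rest) through the ears and the lug until its black grip is up against an ear, and leave all the other things on the desk where they are.

Things in the scene. Friction and masses are not known exactly. Their poses are not given: they have to be found in the camera images.
- cover: loose bare steel-grey cover: plate 150 (x) x 50 (y) x 12, ~0.3 kg. Origin: centre of its underside, z up. 11 mm holes at (+-52, -13). Grip rib on top 36 (x) x 10 (y), z 12 to 42, centre x = 20. Upright lug at the +x end: x 75 to 105, y -4 to 4, z 0 to 40, 12.5 mm cross hole along y at x = 90, z = 28. Its free end (x = -75) starts ~60 mm out from under the shelf, rib and lug under it
- cover_rib (a point): middle of the rib, on the cover at (20, 0, 34); axes as the cover's
- cover_eye (a point): centre of the lug's cross hole, on the cover at (90, 0, 28); axes as the cover's
- box: fixed grey steel junction box 190 (x) x 70 (y). Origin: centre of its underside. Seat ledge at z = 40; two upright 8 mm pins at (+-52, -13), tapered tops at z = 62. Rims round the seat to z = 58: long sides (inner faces y = +-29, x -79 to 50) and -x end (x = -79). At +x a clevis of two ears, |y| 8.5 to 15.5, x 77 to 103, z 38 to 80, each with a 12.5 mm hole along y at x = 90, z = 68
- box_seat (a point): on the box at (0, 0, 40): the cover's origin lies here, axes parallel, when it is fully home
- box_eye (a point): on the box at (90, 0, 68): middle of the clevis, on the axis of the ear holes (the axis is y); the lug's hole lies here when the cover is home
- pin: loose lock pin, lying level in the groove of the rest: steel shank 8 mm diameter, 44 long from x = 0 to 44, the last 8 tapered to 3 mm; black plastic square grip 14 x 14, 24 long, x = -24 to 0. Origin: on the axis where grip meets shank; x towards the tip
- pin_mid (a point): on the pin's axis 15 from the grip (x = 15): lies at box_eye, within the holes' play, when the pin is fully in from either side
- rest: small dark wooden pen rest, fixed: 32 long (x) x 24 wide, 19 high; 10 mm wide groove along x on top, its floor at z = 14. Origin: centre of the underside. The pin lies in the groove, tip towards +x, its grip off the -x end, axis 18 above the desk
- shelf: low wooden desk shelf, fixed: board 220 deep (x = 0 to 220) x 280 wide (y), underside 58 and top 74 above the desk, side legs at y = +-130; books and a pot plant on top, over 80 mm in from the edge, up to 170 high. Origin: on the desk under the middle of its open edge; x points in under the shelf
- shelf_edge (a point): the shelf's origin: middle of its open edge, at desk level; x points in under the shelf
- mug: bystander: white mug 80 across, 90 high; origin under its centre
- screwdriver: bystander: screwdriver 180 long lying along its x
- stapler: bystander: stapler 140 x 36 x 47 high; origin under its centre
- ornament: bystander: white jack-shaped ornament about 90 x 70 x 65 high; origin under its centre
- notes: bystander: block of notes 76 x 76 x 30; origin under its centre
- pencup: bystander: dark metal pen cup 72 across, 100 high, with pens up to 155; origin under its centre
- tape: bystander: roll of tape lying flat, 52 across, 18 high; origin under its centre
There are look-alikes about, which are no part of the job. Leave any turquoise look-alike of the cover alone.

How it is judged:
On the way, in this order (a step that is already met when the one before it is completed fails the run):
1. the cover lies flat on the desk, wholly clear of the shelf, and is let go (x of cover_eye in the frame of shelf_edge below -0.015 m and height (world z) of cover below 0.006 m and angle between cover's own z axis and vertical below 0.08 rad and contact force between the fingers and cover below 0.3 N), for 0.2 s.
2. the cover is seated fully home on the box's pins and let go, before the lock pin goes in (horizontal distance between cover and box_seat below 0.005 m and z of cover in the frame of box_seat between -0.003 and 0.003 m and angle between cover's own z axis and vertical below 0.05 rad and distance between cover_eye and box_eye below 0.007 m and contact force between the fingers and cover below 0.3 N and distance between pin_mid and box_eye above 0.04 m), for 0.2 s.
At the end, for the whole second after the job is handed in: Cover home on the box: origin within 5 mm sideways and 3 mm in height of box_seat, tilt under 0.05 rad, cover_eye within 7 mm of box_eye. Pin through ears and lug from either side: pin_mid within 8 mm of box_eye, axis within 0.2 rad of the holes' axis. Both at rest, bystanders moved under 40 mm (horizontal distance between cover and box_seat below 0.005 m and z of cover in the frame of box_seat between -0.003 and 0.003 m and angle between cover's own z axis and vertical below 0.05 rad and distance between cover_eye and box_eye below 0.007 m and distance between pin_mid and box_eye below 0.008 m and angle between the x axis of pin and the y axis of box, either way round below 0.2 rad and linear speed of each of pin, cover below 0.02 m/s); the robot touches nothing.
It fails at once if a bystander was moved more than 40 mm (distance of any of mug, screwdriver, stapler, ornament, notes, pencup, tape from where it was at the start of the episode above 0.04 m).
It also fails if it takes over 72 s, if anything falls off the work surface, if the arm or the gripper's body presses on something with over 40 N, if the wrist force passes 120 N, or if a joint passes its speed limit or range.

## Robot

A 6-joint arm with a two-finger parallel gripper is mounted at the origin on the work surface. World frame = base frame: x ahead of the robot, y to its left, z up, the work surface at z = 0. Lengths are in m, angles in rad, forces in N, time in s.
With the tool pointing down it reaches from about 0.25 to 0.775 m from the base axis. Payload 4 kg.
Tool frame: the origin (TCP) lies at the very end of the fingers, on their centre line; the grasp point (between the pads) lies hold_point_z behind it (hold_point_z is the distance from the TCP to the grasp point, in m); z points along the fingers, y is the direction in which the jaws open and shut (so a half turn about z gives the same grasp; the last joint's range is limited). The gripper opens to 94 mm and grips with 3 to 60 N. Pads are 16 mm wide; open, the fingers measure 119 mm over their backs; the gripper's body (75 mm by 177 mm) begins 78 mm behind the grasp point.
Start: joints at [1.044, 0.087, 1.371, -0, 1.684, -0.103], TCP at [0.226, 0.501, 0.206] pointing down, gripper open.
Joint ranges: [-3.1, 3.1], [-0.76, 2.03], [0.27, 2.55], [-1.08, 4.22], [0.17, 2.65], [-2.57, 2.57]. Speed limits (rad/s): [2.79, 2.79, 3.14, 3.14, 3.14, 3.14].

## Interface

Orientations are given as [roll, pitch, yaw] about the fixed x, y, z axes, in that order (R = Rz(yaw) Ry(pitch) Rx(roll)).
In Python, from bench import * gives the robot as it stands.
- The arm moves only by the tool step_arm, never from a script. Its argument "increments" is text: rows parted by semicolons, each of 6 numbers parted by spaces: the shift along the tool's x, y, z in cm, then the turn, a rotation vector about the tool's x, y, z in rad. A call has 1 to 5 rows; each row shifts and turns the commanded pose from where the row before left it, along the tool's axes as they then stand; what a row does not reach is not made up. A row lasts 1/10 s, in which the tool goes at most 50 mm and 8.59 degrees, less where a joint would pass 70% of its speed; a pose out of reach is approached as far as the arm can. A call is refused whole if a number of a shift passes 5 or a number of a turn 0.15, either way. A call with a gripper value outside its range is refused whole. "claw" is the gripper's target within -1 to 1 (shut at 1, half-way at 0, fully open at -1), set as the call begins (left out, the last holds). The fingers move at their own pace and stop on an object; the grip force is fixed at half the most. Time passes only in rows, so rows that do not move let the fingers close. It gives the time, the measured TCP pose, the force and the opening at its end, in the units of the state.
- get_obs(): the state, without advancing time (a new reading comes with each control period).
- snapshot(name): name is "scene" or "top" or "wrist"; returns the picture (400x640x3 uint8, red, green, blue); there is no depth.
- calibration(name): a dict with "camera_matrix" (3x3 intrinsics, pixels), "k1" (the pictures are not rectified: a ray, as slopes to the right and down, at radius r is drawn at 1 + k1 r^2 times it, then the intrinsics apply), "eye" and "orientation" of the camera in the world; the wrist camera has in their place "tool_from_camera" (4x4, takes a point from camera to tool coordinates, whose origin is the TCP and whose axes are the flange's). Camera axes: x right, y up, looking along -z (the intrinsics and any distortion apply to the point x, -y, -z); pixel columns grow to the right and rows downward; lengths in m; the calibration is good to about 2 mm. A picture is of the moment at which its call begins: read the wrist's pose just before it. calibration takes no time and is no camera call.
- close_job(): hands the job in, once; it reports no verdict.
The state is a dict: "time": time; "joint_positions": joint angles; "qvel": joint speeds; "joint_torque": joint torques, N m; "tool_pos": TCP position; "ee_rot": TCP orientation; "wrist_force": force on the tool from outside, world axes, zero at the start; "wrist_torque": the same for the moment, N m; "width": finger opening in m.
Only numpy, scipy, OpenCV 4.12 (cv2) and the standard library are available. Lean on these libraries where they do the work, as an engineer would, in place of code of your own. Each camera call takes 0.05 s, during which the arm holds its last target. There are 200 camera calls.

## Working session

There is one attempt and no reset: what is moved stays moved. The work goes in short steps, Python scripts to look and compute and a tool call to move; the robot and the scene stay as the last step left them, time stands still between calls to the robot, and variables do not carry over. Pictures are saved under pics/ and viewed, about 8 in all and at most 12, crops included, and the job is handed in when it is done.

Besides the shell and the picture viewer there is one more tool, called after "Request:" as name(argument=value, ...) on one line, values as JSON. step_arm: Moves the arm, as the interface text tells. Its arguments: {"type":"object","properties":{"increments":{"type":"string"},"claw":{"type":"number"}},"required":["increments"]}

```bash
mkdir -p pics; ls; python3 - <<'E'
from bench import *
import cv2,numpy as np
o=get_obs(); print(o)
for n in ("scene","top","wrist"):
    im=snapshot(n); cv2.imwrite(f"pics/{n}0.png",im[:,:,::-1]); print(n,calibration(n))
E
```

```text
pics
{'time': 0.0, 'joint_positions': array([ 1.04389109e+00,  8.79580161e-02,  1.37224350e+00, -1.33454738e-05,
        1.68358993e+00, -1.03059799e-01]), 'qvel': array([ 6.83249232e-04, -8.99826448e-04,  4.90608234e-05, -8.28184419e-04,
       -4.44337280e-04, -7.87957947e-04]), 'joint_torque': array([-5.49281776e-04, -3.40175843e+01, -3.02426147e+01,  7.16982409e-02,
        3.27607873e-02, -1.10766680e-04]), 'tool_pos': array([0.22591032, 0.50086406, 0.20430799]), 'ee_rot': array([-3.13940416e+00, -2.13012777e-04,  2.71774549e+00]), 'wrist_force': array([-0.25922158, -0.0536442 ,  0.70464614]), 'wrist_torque': array([-0.00015044,  0.00518769, -0.01624012]), 'width': 0.0940439809166498}
scene {'camera_matrix': array([[443.230802  ,   0.        , 311.9736842 ],
       [  0.        , 443.230802  , 196.01783528],
       [  0.        ,   0.        ,   1.        ]]), 'k1': -0.053804947354847664, 'eye': array([ 1.21103142, -0.19156819,  1.02956102]), 'orientation': array([ 0.58679954, -0.01008098,  1.33383625])}
top {'camera_matrix': array([[454.35697039,   0.        , 313.53284362],
       [  0.        , 454.35697039, 202.53430294],
       [  0.        ,   0.        ,   1.        ]]), 'k1': -0.11326034478327741, 'eye': array([ 0.37613682, -0.04110588,  1.20455331]), 'orientation': array([ 0.1799855 ,  0.0098943 , -1.59007127])}
wrist {'camera_matrix': array([[345.33730068,   0.        , 321.95434875],
       [  0.        , 345.33730068, 196.93127026],
       [  0.        ,   0.        ,   1.        ]]), 'k1': 0.013226998885465625, 'tool_from_camera': array([[-9.17256286e-04,  9.66206095e-01,  2.57769160e-01,
         7.50094380e-02],
       [ 9.99999578e-01,  8.71446709e-04,  2.91961912e-04,
         8.61703554e-04],
       [ 5.74632930e-05,  2.57769319e-01, -9.66206487e-01,
        -1.78045870e-01],
       [ 0.00000000e+00,  0.00000000e+00,  0.00000000e+00,
         1.00000000e+00]])}
```

View pics/top0.png

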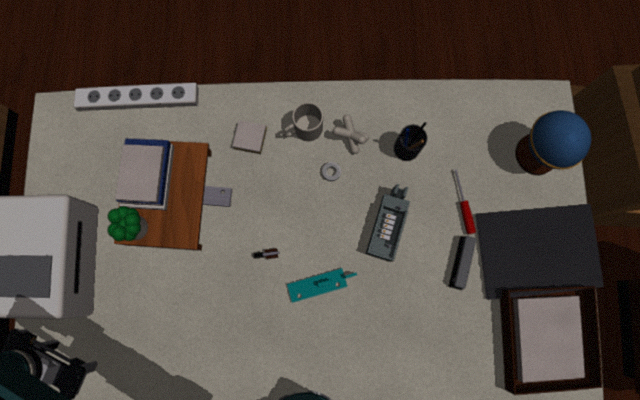

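View pics/scene0.png

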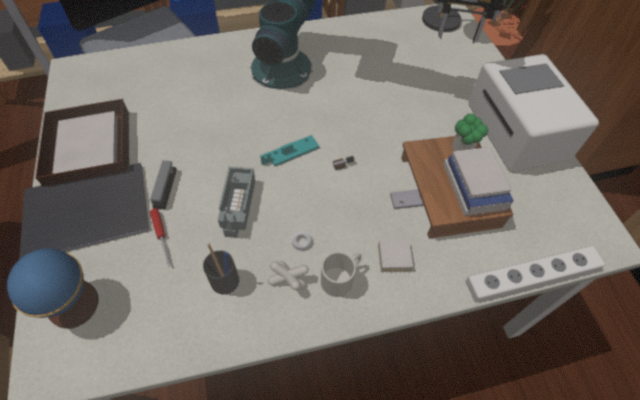

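```bash
python3 -c "
import bench
print([ (n,getattr(bench,n)) for n in dir(bench) if not n.startswith('__')])"|cut -c1-1500
```

```text
[('IKError', <class 'bench.IKError'>), ('calibration', <function make.<locals>.<lambda> at 0x7f8f0cba0720>), ('close_job', <function connect.<locals>.done at 0x7f8f0cb137e0>), ('get_obs', <function make.<locals>.<lambda> at 0x7f8f0cba0680>), ('hold_point_z', 0.0188), ('snapshot', <function make.<locals>.drawn_camera at 0x7f8f0cba0180>)]
```

Top view: the cover's free end is at px (218,196), projecting from the shelf edge (209,145)-(198,248). The box is at (388,225) with its clevis at (400,190), the rest and pin at (265,253), and the turquoise decoy at (320,285). Next come world positions.

```bash
cat > h.py <<'E'
from bench import *
import cv2,numpy as np
from scipy.spatial.transform import Rotation as R
def cam(n,o=None):
    c=calibration(n)
    if n!="wrist": return c,R.from_euler('xyz',c["orientation"]).as_matrix(),np.array(c["eye"])
    o=o or get_obs(); T=c["tool_from_camera"]; Rt=R.from_euler('xyz',o["ee_rot"]).as_matrix()
    return c,Rt@T[:3,:3],Rt@T[:3,3]+o["tool_pos"]
def plane(n,px,z,o=None):
    c,Rm,e=cam(n,o); K=c["camera_matrix"]; px=np.atleast_2d(np.array(px,float))
    d=np.stack([(px[:,0]-K[0,2])/K[0,0],(px[:,1]-K[1,2])/K[1,1]],1); u=d.copy()
    for _ in range(20): u=d/(1+c["k1"]*(u**2).sum(1,keepdims=True))
    v=np.c_[u[:,0],-u[:,1],-np.ones(len(u))]@Rm.T
    return e+v*((z-e[2])/v[:,2])[:,None]
def proj(n,P,o=None):
    c,Rm,e=cam(n,o); K=c["camera_matrix"]; q=(np.atleast_2d(P)-e)@Rm
    u=np.c_[q[:,0],-q[:,1]]/-q[:,2:]; u=u*(1+c["k1"]*(u**2).sum(1,keepdims=True))
    return u*K[0,0]+K[:2,2]
E
python3 - <<'E'
from h import *
np.set_printoptions(precision=3,suppress=True)
print("shelf edge",plane("top",[(209,145),(198,248)],.074))
print("cover plate",plane("top",[(231,187),(230,207),(205,184),(203,205)],.012))
print("pin",plane("top",[(253,254),(278,252)],.018))
print("boxrim",plane("top",[(382,194),(409,200),(394,262),(367,254)],.058))
print("clevis",plane("top",[(400,188)],.08))
print("mug etc",plane("top",[(307,122),(350,134),(410,142),(330,172),(250,137),(461,262)],.05))
im=cv2.imread("pics/top0.png")
a=im[120:280,190:290]; b=im[175:275,355:425]
A=cv2.resize(a,None,fx=3.6,fy=3.6,interpolation=cv2.INTER_CUBIC); B=cv2.resize(b,None,fx=5.76,fy=5.76,interpolation=cv2.INTER_CUBIC)
C=np.hstack([A,B[:576]]) if B.shape[0]>=576 else np.hstack([A[:B.shape[0]],B])
print(C.shape); cv2.imwrite("pics/c1.png",np.clip(C*1.5,0,255))
E
```

```text
shelf edge [[0.741 0.237 0.074]
 [0.472 0.258 0.074]]
cover plate [[0.641 0.189 0.012]
 [0.586 0.19  0.012]
 [0.651 0.26  0.012]
 [0.593 0.264 0.012]]
pin [[0.459 0.127 0.018]
 [0.463 0.062 0.018]]
boxrim [[ 0.604 -0.211  0.058]
 [ 0.586 -0.28   0.058]
 [ 0.429 -0.233  0.058]
 [ 0.45  -0.166  0.058]]
clevis [[ 0.614 -0.254  0.08 ]]
mug etc [[ 0.806 -0.02   0.05 ]
 [ 0.77  -0.134  0.05 ]
 [ 0.745 -0.294  0.05 ]
 [ 0.667 -0.078  0.05 ]
 [ 0.768  0.132  0.05 ]
 [ 0.424 -0.407  0.05 ]]
(576, 763, 3)[ WARN:0@0.089] global loadsave.cpp:1063 imwrite_ Unsupported depth image for selected encoder is fallbacked to CV_8U.
```

View pics/c1.png

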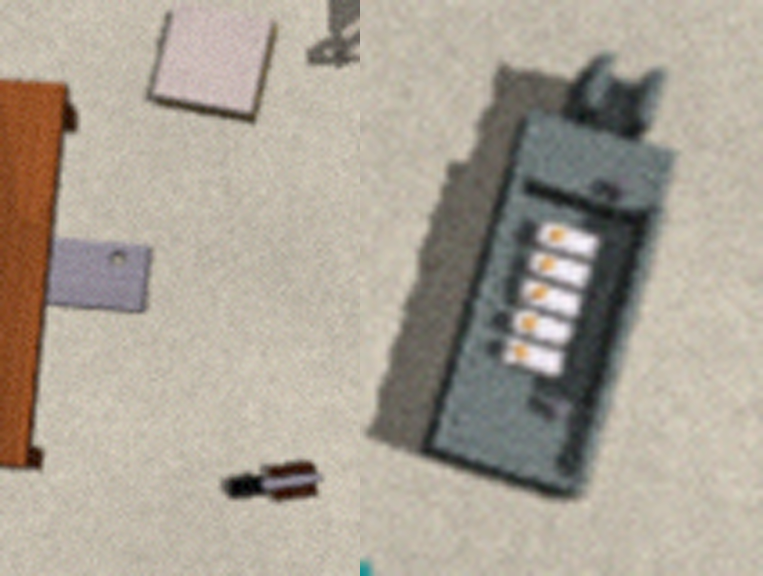

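The cover's +x points in under the shelf (yaw about 1.45), with its end at (0.613, 0.19). The box's +x is about yaw -0.24, and the pin's grip is on the +y side with its tip towards -y.

```bash
cat >> h.py <<'E'
def plan(pos,yaw,n=None,o=None):
    "rows from the measured pose to TCP pos / yaw, pointing straight down"
    o=o or get_obs(); p=np.array(o["tool_pos"]); R0=R.from_euler('xyz',o["ee_rot"]); R1=R.from_euler('xyz',[np.pi,0,yaw])
    rv=(R0.inv()*R1).as_rotvec(); d=np.array(pos)-p
    n=n or int(max(1,np.ceil(np.linalg.norm(d)/.045),np.ceil(np.linalg.norm(rv)/.14)))
    rows=[]
    for k in range(n):
        rows.append(np.r_[(R0.inv().apply(d/n))*100,rv/n]); R0=R0*R.from_rotvec(rv/n)
    for i in range(0,n,5): print("; ".join(" ".join(f"{x:.2f}" if j<3 else f"{x:.3f}" for j,x in enumerate(r)) for r in rows[i:i+5]))
E
python3 -c "
from h import *
plan((.616,.15,.20),1.45,12)"
```

```text
-4.17 -1.33 0.04 -0.000 0.000 0.106; -4.28 -0.88 0.04 -0.000 0.000 0.106; -4.35 -0.43 0.04 -0.000 0.000 0.106; -4.37 0.03 0.04 -0.000 0.000 0.106; -4.34 0.50 0.04 -0.000 0.000 0.106
-4.27 0.95 0.04 -0.000 0.000 0.106; -4.14 1.40 0.04 -0.000 0.000 0.106; -3.97 1.82 0.04 -0.000 0.000 0.106; -3.76 2.23 0.04 -0.000 0.000 0.106; -3.50 2.62 0.04 -0.000 0.000 0.106
-3.21 2.97 0.04 -0.000 0.000 0.106; -2.88 3.29 0.04 -0.000 0.000 0.106
```

Request:
step_arm(increments="-4.17 -1.33 0 0 0 0.106; -4.28 -0.88 0 0 0 0.106; -4.35 -0.43 0 0 0 0.106; -4.37 0.03 0 0 0 0.106; -4.34 0.5 0 0 0 0.106")

```text
time: 0.65
tool_pos: [0.3894, 0.3537, 0.2052]
ee_rot: [-3.141, -0.0, 2.184]
wrist_force: [1.2, 0.2, 0.7]
width: 0.0938
```

Request:
step_arm(increments="-4.27 0.95 0 0 0 0.106; -4.14 1.4 0 0 0 0.106; -3.97 1.82 0 0 0 0.106; -3.76 2.23 0 0 0 0.106; -3.5 2.62 0 0 0 0.106")

```text
time: 1.15
tool_pos: [0.5516, 0.207, 0.2051]
ee_rot: [-3.141, -0.0, 1.653]
wrist_force: [0.6, 0.7, 0.9]
width: 0.094
```

Request:
step_arm(increments="-3.21 2.97 0 0 0 0.106; -2.88 3.29 0 0 0 0.106; 0 0 0 0 0 0; 0 0 0 0 0 0")

```text
time: 1.55
tool_pos: [0.6154, 0.1489, 0.2043]
ee_rot: [-3.139, -0.0, 1.445]
wrist_force: [0.4, 0.4, -0.4]
width: 0.0939
```

```bash
python3 - <<'E'
from h import *
o=get_obs(); print(o["time"],o["tool_pos"],o["ee_rot"])
cv2.imwrite("pics/w1.png",np.clip(snapshot("wrist")[:,:,::-1]*1.4,0,255).astype('uint8'))
E
```

```text
1.55 [0.61535443 0.14894184 0.20433143] [-3.13922007e+00 -7.75929817e-05  1.44487003e+00]
```

View pics/w1.png

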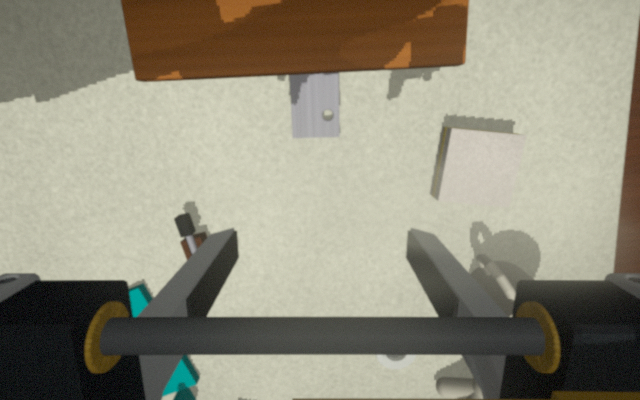

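The wrist view shows the cover end with corners (292,137) and (340,136), running straight up to the shelf at (292,73) and (339,72). The hole is at (328,115).

```bash
python3 - <<'E'
from h import *
np.set_printoptions(precision=4,suppress=True)
p=plane("wrist",[(292,137),(340,136),(292,80),(339.5,80),(328,115)],.012); print(p)
print("shelf",plane("wrist",[(138,80),(466,66)],.058))
d1=p[2]-p[0];d2=p[3]-p[1]; print(np.arctan2(d1[1],d1[0]),np.arctan2(d2[1],d2[0]))
plan((.615,.213,.06),1.445,4)
E
```

```text
[[0.5883 0.1962 0.012 ]
 [0.639  0.1909 0.012 ]
 [0.5967 0.253  0.012 ]
 [0.6447 0.2469 0.012 ]
 [0.6289 0.214  0.012 ]]
shelf [[0.4643 0.2663 0.058 ]
 [0.754  0.2416 0.058 ]]
1.422600411437888 1.4683801181963623
1.56 -0.19 3.62 -0.000 -0.000 0.000; 1.56 -0.19 3.62 -0.000 -0.000 0.000; 1.56 -0.19 3.62 -0.000 -0.000 0.000; 1.57 -0.19 3.62 -0.000 -0.000 0.000
```

Request:
step_arm(increments="1.46 -0.07 3.8 0 0 0; 1.46 -0.07 3.8 0 0 0; 1.45 -0.07 3.8 0 0 0; 1.45 -0.07 3.8 0 0 0; 0 0 3.0 0 0 0")

```text
time: 2.1
tool_pos: [0.6173, 0.2112, 0.0214]
ee_rot: [-3.139, -0.001, 1.451]
wrist_force: [-0.0, 0.1, -0.6]
width: 0.0937
```

Request:
step_arm(increments="0 0 1.5 0 0 0; 0 0 0 0 0 0")

```text
time: 2.3
tool_pos: [0.6171, 0.2084, 0.006]
ee_rot: [-3.136, 0.002, 1.448]
wrist_force: [-0.7, 0.2, -0.2]
width: 0.094
```

Request:
step_arm(increments="0 0 0.3 0 0 0; 0 0 0 0 0 0; 0 0 0 0 0 0; 0 0 0 0 0 0; 0 0 0 0 0 0", claw=1)

```text
time: 2.8
tool_pos: [0.6201, 0.2077, 0.0064]
ee_rot: [3.141, -0.0, 1.446]
wrist_force: [-1.7, -0.3, 1.1]
width: 0.0574
```

Request:
step_arm(increments="0 0 0 0 0 0; 0 0 0 0 0 0; 0 0 0 0 0 0")

```text
time: 3.1
tool_pos: [0.6196, 0.2077, 0.0059]
ee_rot: [-3.141, 0.0, 1.446]
wrist_force: [-3.3, -0.2, 4.2]
width: 0.0498
```

Request:
step_arm(increments="-1 0 0 0 0 0; -2.5 0 0 0 0 0; -2.5 0 0 0 0 0; -2.5 0 0 0 0 0; -2.5 0 0 0 0 0")

```text
time: 3.6
tool_pos: [0.6069, 0.0981, 0.006]
ee_rot: [3.139, -0.002, 1.446]
wrist_force: [0.5, 1.6, 1.5]
width: 0.0498
```

Request:
step_arm(increments="-2.5 0 0 0 0 0; -2.5 0 0 0 0 0; -1 0 0 0 0 0; 0 0 0 0 0 0")

```text
time: 4.0
tool_pos: [0.5991, 0.0366, 0.006]
ee_rot: [3.14, 0.002, 1.444]
wrist_force: [-0.7, -3.5, 3.1]
width: 0.0495
```

Request:
step_arm(increments="0 0 0 0 0 0; 0 0 0 0 0 0; 0 0 0 0 0 0; 0 0 0 0 0 0", claw=-1)

```text
time: 4.4
tool_pos: [0.5984, 0.0399, 0.005]
ee_rot: [-3.141, -0.0, 1.447]
wrist_force: [0.1, 0.0, -0.6]
width: 0.0782
```

Request:
step_arm(increments="0 0 -2 0 0 0; -1.5 0 -4.5 0 0 0; -1.5 0 -4.5 0 0 0; -1.5 0 -4 0 0 0; 0 0 0 0 0 0")

```text
time: 4.9
tool_pos: [0.5969, -0.0071, 0.1637]
ee_rot: [3.127, 0.0, 1.444]
wrist_force: [0.6, 0.2, 0.4]
width: 0.0939
```

```bash
python3 - <<'E'
from h import *
o=get_obs(); print(o["time"],o["tool_pos"],o["ee_rot"])
cv2.imwrite("pics/w2.png",np.clip(snapshot("wrist")[:,:,::-1]*1.4,0,255).astype('uint8'))
E
```

```text
4.9 [ 0.5968645  -0.00713562  0.16367809] [3.12713990e+00 3.30535953e-04 1.44448779e+00]
```

View pics/w2.png

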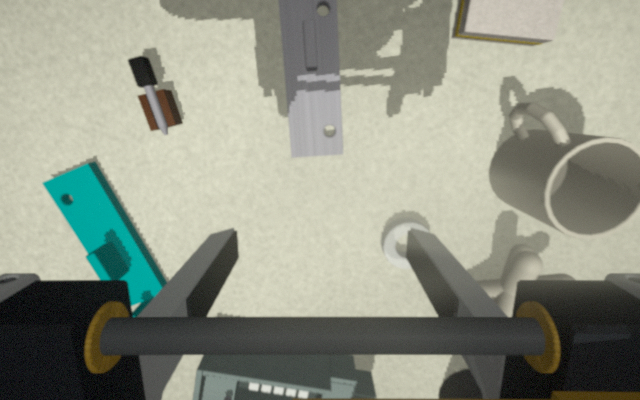

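The cover is out: end corners (292,157) and (343,154), holes (330,131) and (323,9), rib top about (311,45). The pin runs from (137,58) to (166,132).

```bash
python3 - <<'E'
from h import *
np.set_printoptions(precision=4,suppress=True)
o=get_obs()
p=plane("wrist",[(292,157),(343,154),(330,131),(323,9)],.012,o); print(p)
h=p[3]-p[2]; yaw=np.arctan2(h[1],h[0]); print("hole dist",np.linalg.norm(h),"yaw",yaw)
c,s=np.cos(yaw),np.sin(yaw); M=np.array([[c,-s],[s,c]])
cen=(p[2]+p[3])[:2]/2-M@[0,-.013]; cen2=(p[0]+p[1])[:2]/2+M@[.075,0]; print(cen,cen2)
rib=cen+M@[.020,0]; print("rib",rib,"eye",cen+M@[.09,0])
q=plane("wrist",[(142,68),(165,132)],.018,o); print("pin",q)
plan((rib[0],rib[1],.09),yaw,4,o)
E
```

```text
[[0.5719 0.025  0.012 ]
 [0.6201 0.0217 0.012 ]
 [0.6105 0.0445 0.012 ]
 [0.6168 0.1465 0.012 ]]
hole dist 0.10217333326547183 yaw 1.508736494296104
[0.6007 0.0963] [0.6006 0.0982]
rib [0.6019 0.1162] eye [0.6063 0.1861]
pin [[0.4555 0.1185 0.018 ]
 [0.4617 0.0629 0.018 ]]
3.06 -0.23 1.75 0.002 -0.000 -0.016; 3.06 -0.18 1.75 0.002 -0.000 -0.016; 3.06 -0.13 1.75 0.002 -0.000 -0.016; 3.06 -0.08 1.75 0.002 -0.000 -0.016
```

Request:
step_arm(increments="3.08 -0.23 1.8 0 0 -0.015; 3.08 -0.18 1.8 0 0 -0.015; 3.08 -0.13 1.8 0 0 -0.015; 3.08 -0.08 1.8 0 0 -0.015; 0 0 3 0 0 0")

```text
time: 5.45
tool_pos: [0.5991, 0.1222, 0.0521]
ee_rot: [3.141, -0.002, 1.511]
wrist_force: [0.7, -0.3, 1.0]
width: 0.0938
```

Request:
step_arm(increments="0 0 2.5 0 0 0; 0 0 1.4 0 0 0; 0 0 0 0 0 0")

```text
time: 5.75
tool_pos: [0.5962, 0.1178, 0.0101]
ee_rot: [-3.133, 0.001, 1.506]
wrist_force: [-0.0, -0.2, -0.4]
width: 0.0938
```

Request:
step_arm(increments="0 0 0 0 0 0; 0 0 0 0 0 0; 0 0 0 0 0 0; 0 0 0 0 0 0; 0 0 0 0 0 0", claw=1)

```text
time: 6.25
tool_pos: [0.6, 0.1175, 0.0153]
ee_rot: [3.14, -0.0, 1.506]
wrist_force: [-0.0, 0.4, -0.2]
width: 0.0574
```

Request:
step_arm(increments="0 0 0 0 0 0; 0 0 0 0 0 0; 0 0 0 0 0 0; 0 0 0 0 0 0; 0 0 0 0 0 0")

```text
time: 6.75
tool_pos: [0.5997, 0.1176, 0.0145]
ee_rot: [3.141, -0.0, 1.506]
wrist_force: [1.1, -0.0, -0.6]
width: 0.0179
```

Request:
step_arm(increments="0 0 0 0 0 0; 0 0 0 0 0 0; 0 0 0 0 0 0; 0 0 0 0 0 0")

```text
time: 7.15
tool_pos: [0.5996, 0.1176, 0.0145]
ee_rot: [3.141, -0.0, 1.506]
wrist_force: [1.0, 1.1, -0.2]
width: 0.0097
```

Request:
step_arm(increments="0 0 -1 0 0 0; 0 0 -3 0 0 0; 0 0 -4.5 0 0 0; 0 0 -4.5 0 0 0; 0 0 -3 0 0 0")

```text
time: 7.65
tool_pos: [0.6, 0.1177, 0.1787]
ee_rot: [3.138, -0.001, 1.506]
wrist_force: [0.3, -0.8, -1.7]
width: 0.01
```

```bash
python3 - <<'E'
from h import *
np.set_printoptions(precision=4,suppress=True)
# box from top view of start: pins (tops z=.062) & rim
P=plane("top",[(397.9,207.6),(387.1,245)],.062); print(P)
h=P[0]-P[1]; yaw=np.arctan2(h[1],h[0]); print(np.linalg.norm(h),yaw)
c,s=np.cos(yaw),np.sin(yaw); M=np.array([[c,-s],[s,c]])
cen=P.mean(0)[:2]-M@[0,-.013]; rib=cen+M@[.02,0]; print(cen,rib)
o=get_obs();print(o["tool_pos"],o["time"],o["width"])
plan((rib[0]-.06,rib[1]+.08,.19),yaw,None,o)
E
```

```text
[[ 0.5665 -0.2492  0.062 ]
 [ 0.4716 -0.217   0.062 ]]
0.1002196217961864 -0.32676000640375163
[ 0.5232 -0.2208] [ 0.5422 -0.2272]
[0.6    0.1177 0.1787] 7.65 0.009963664348818251
-1.94 -0.72 -0.08 0.000 -0.000 0.131; -2.02 -0.46 -0.08 0.000 -0.000 0.131; -2.06 -0.19 -0.08 0.000 -0.000 0.131; -2.07 0.08 -0.08 0.000 -0.000 0.131; -2.04 0.35 -0.08 0.000 -0.000 0.131
-1.98 0.61 -0.08 0.000 -0.000 0.131; -1.88 0.87 -0.08 0.000 -0.000 0.131; -1.75 1.11 -0.08 0.000 -0.000 0.131; -1.59 1.32 -0.08 0.000 -0.000 0.131; -1.41 1.52 -0.08 0.000 -0.000 0.131
-1.20 1.69 -0.08 0.000 -0.000 0.131; -0.96 1.83 -0.08 0.000 -0.000 0.131; -0.72 1.94 -0.08 0.000 -0.000 0.131; -0.46 2.02 -0.08 0.000 -0.000 0.131
```

Request:
step_arm(increments="-1.94 -0.72 0 0 0 0.128; -2.02 -0.46 0 0 0 0.128; -2.06 -0.19 0 0 0 0.128; -2.07 0.08 0 0 0 0.128; -2.04 0.35 0 0 0 0.128")

```text
time: 8.15
tool_pos: [0.5568, 0.0222, 0.1745]
ee_rot: [-3.14, 0.001, 0.861]
wrist_force: [-0.6, -0.2, -2.8]
width: 0.0099
```

Request:
step_arm(increments="-1.98 0.61 -0.1 0 0 0.128; -1.88 0.87 -0.1 0 0 0.128; -1.75 1.11 -0.1 0 0 0.128; -1.59 1.32 -0.1 0 0 0.128; -1.41 1.52 -0.1 0 0 0.128")

```text
time: 8.65
tool_pos: [0.5167, -0.0732, 0.1796]
ee_rot: [-3.141, 0.001, 0.221]
wrist_force: [-0.3, 0.7, -2.5]
width: 0.0096
```

Request:
step_arm(increments="-1.2 1.69 -0.1 0 0 0.128; -0.96 1.83 -0.1 0 0 0.128; -0.72 1.94 -0.1 0 0 0.128; -0.46 2.02 -0.1 0 0 0.128; 0 0 0 0 0 0")

```text
time: 9.15
tool_pos: [0.4853, -0.1511, 0.1837]
ee_rot: [3.141, 0.001, -0.29]
wrist_force: [0.4, 0.7, -3.1]
width: 0.0099
```

Request:
step_arm(increments="0 0 0 0 0 0; 0 0 0 0 0 0")

```text
time: 9.35
tool_pos: [0.4865, -0.1486, 0.1835]
ee_rot: [-3.141, 0.0, -0.284]
wrist_force: [0.3, -0.1, -2.1]
width: 0.0096
```

```bash
python3 - <<'E'
from h import *
import json
o=get_obs(); print(o["time"],o["tool_pos"],o["ee_rot"],o["width"])
json.dump({k:np.array(o[k]).tolist() for k in("tool_pos","ee_rot")},open("o3.json","w"))
im=snapshot("wrist")[:,:,::-1]
cv2.imwrite("pics/w3.png",np.clip(im*1.6,0,255).astype('uint8'))
E
```

```text
9.35 [ 0.48654474 -0.14856308  0.18345568] [-3.14085384e+00  3.61536232e-04 -2.84361884e-01] 0.009586108597009084
```

View pics/w3.png

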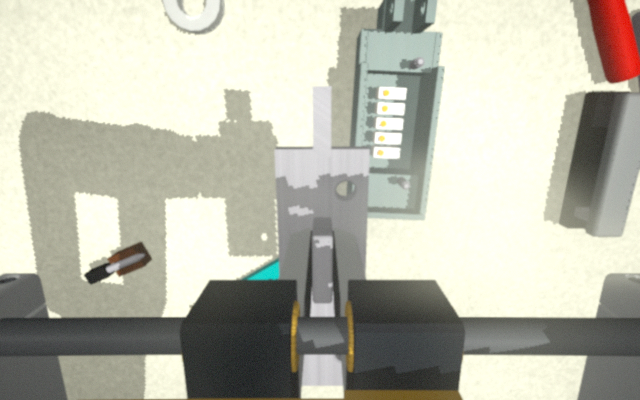

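```bash
python3 - <<'E'
import cv2
im=cv2.imread("pics/w3.png")
a=im[0:110,345:445]; b=im[140:220,270:440]
A=cv2.resize(a,None,fx=4,fy=4,interpolation=cv2.INTER_CUBIC);B=cv2.resize(b,None,fx=4*.58,fy=4*.58,interpolation=cv2.INTER_CUBIC)
A=cv2.resize(im[0:225,340:450],None,fx=2.6,fy=2.6,interpolation=cv2.INTER_CUBIC)
B=cv2.resize(im[80:225,270:400],None,fx=3.6,fy=3.6,interpolation=cv2.INTER_CUBIC)
import numpy as np
C=np.zeros((586,800,3),'uint8'); C[:A.shape[0],:A.shape[1]]=A[:586]; C[:B.shape[0],300:300+B.shape[1]]=B[:,:500]
cv2.imwrite("pics/c3.png",C); print(A.shape,B.shape)
E
```

```text
(585, 286, 3) (522, 468, 3)
```

View pics/c3.png

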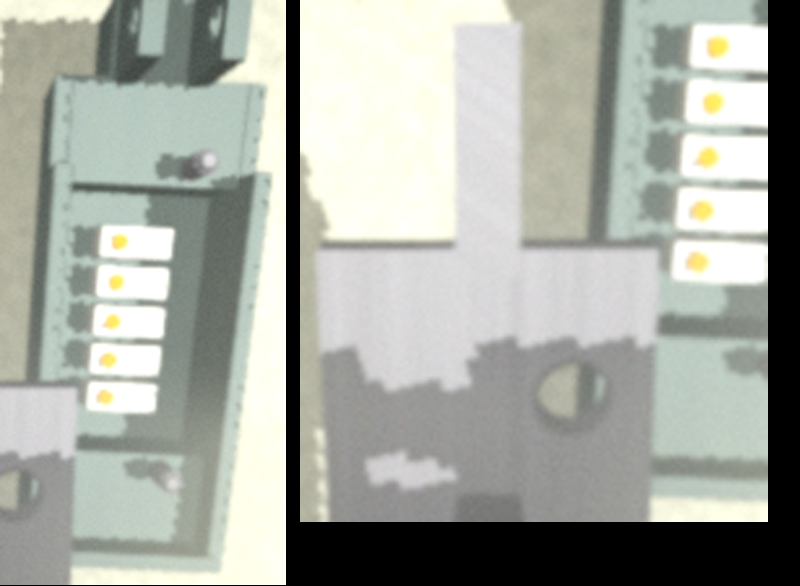

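Pin tips are at px (418.8,61.5) and (406.2,185.4). The held cover's hole is at (345.6,188.3), its plate front corners at (275,148.9) and (369.4,148.3), and its lug end at (313.3..331.7, 86).

```bash
python3 - <<'E'
from h import *
import json
np.set_printoptions(precision=4,suppress=True)
o=json.load(open("o3.json")); tz=o["tool_pos"][2]
P=plane("wrist",[(418.8,61.5),(406.2,185.4)],.062,o); h=P[0]-P[1]; yaw=np.arctan2(h[1],h[0])
print("pins",P,np.linalg.norm(h),yaw)
Rm=lambda a:np.array([[np.cos(a),-np.sin(a)],[np.sin(a),np.cos(a)]])
cen=P.mean(0)[:2]-Rm(yaw)@[0,-.013]; print("box",cen)
print("boxeye",cen+Rm(yaw)@[.09,0])
co=tz-.0145
H=plane("wrist",[(345.6,188.3)],co+.012,o)[0,:2]; C=plane("wrist",[(275,148.9),(369.4,148.3)],co+.012,o)[:,:2]
L=plane("wrist",[(313.3,86),(331.7,86)],co+.04,o)[:,:2]
cy=np.arctan2((C[0]-C[1])[1],(C[0]-C[1])[0])-np.pi/2; print("cover yaw",cy, "tool yaw",o["ee_rot"][2],"width",np.linalg.norm(C[0]-C[1]),"lug w",np.linalg.norm(L[0]-L[1]))
T=np.array(o["tool_pos"][:2]); f=lambda q:Rm(-o["ee_rot"][2])@(q-T)
print("in tool yaw frame: hole",f(H),"exp",[.032,-.013],"corners mid",f(C.mean(0)),"exp",[.055,0],"lug end",f(L.mean(0)),"exp .085")
# box-fixed edges for yaw check: rim right outer edge, left edge
r=lambda x,y:(340+x/2.6,y/2.6)
E=plane("wrist",[r(270,178),r(218,560),r(50,165),r(28,380)],.058,o)[:,:2]
for a,b in((0,1),(2,3)): d=E[a]-E[b];print("rim yaw",np.arctan2(d[1],d[0]))
print(E@np.eye(2)); print("rim in box",(E-cen)@Rm(yaw))
E
```

```text
pins [[ 0.5687 -0.2534  0.062 ]
 [ 0.471  -0.221   0.062 ]] 0.10301764081597359 -0.3198986530922403
box [ 0.5239 -0.2248]
boxeye [ 0.6094 -0.2531]
cover yaw -0.2788566726146471 tool yaw -0.28436188427516074 width 0.04921449817200339 lug w 0.007736608532263052
in tool yaw frame: hole [ 0.0314 -0.0118] exp [0.032, -0.013] corners mid [0.0527 0.0008] exp [0.055, 0] lug end [0.0824 0.0006] exp .085
rim yaw -0.33713899188108154
rim yaw -0.3657771159398151
[[ 0.5578 -0.2731]
 [ 0.4375 -0.231 ]
 [ 0.5813 -0.2072]
 [ 0.5178 -0.1829]]
rim in box [[ 0.0473 -0.0352]
 [-0.0801 -0.033 ]
 [ 0.0489  0.0347]
 [-0.019   0.0378]]
```

```bash
python3 - <<'E'
from h import *
Rm=lambda a:np.array([[np.cos(a),-np.sin(a)],[np.sin(a),np.cos(a)]])
t=np.array([.5239,-.2248])+Rm(-.32)@[.0218,-.0008]; print(t,get_obs()["tool_pos"])
plan((*t,.105),-.323,4)
E
```

```text
[ 0.54434168 -0.23241694] [ 0.4866188  -0.14850111  0.18341417]
1.97 1.61 1.96 -0.000 0.000 0.010; 1.99 1.59 1.96 -0.000 0.000 0.010; 2.00 1.57 1.96 -0.000 0.000 0.010; 2.02 1.55 1.96 -0.000 0.000 0.010
```

Request:
step_arm(increments="1.97 1.61 1 0 0 0.01; 1.99 1.59 1.5 0 0 0.01; 2 1.57 2 0 0 0.01; 2.02 1.55 2.5 0 0 0.01; 0 0 0.7 0 0 0")

```text
time: 9.9
tool_pos: [0.5436, -0.2339, 0.1022]
ee_rot: [-3.141, 0.006, -0.326]
wrist_force: [-0.5, -0.3, -2.9]
width: 0.01
```

Request:
step_arm(increments="0 0 0 0 0 0; 0 0 0 0 0 0; 0 0 0 0 0 0")

```text
time: 10.2
tool_pos: [0.5447, -0.2328, 0.1083]
ee_rot: [3.141, -0.003, -0.325]
wrist_force: [-0.0, -0.5, -2.6]
width: 0.01
```

```bash
python3 - <<'E'
from h import *
o=get_obs(); print(o["tool_pos"],o["ee_rot"])
im=np.clip(snapshot("wrist")[:,:,::-1]*1.6,0,255).astype('uint8')
cv2.imwrite("pics/w4.png",im)
cv2.imwrite("pics/c4.png",cv2.resize(im[60:240,220:440],None,fx=3.3,fy=3.3,interpolation=cv2.INTER_CUBIC))
plan((.5443,-.2324,.105),-.323,1,o)
E
```

```text
[ 0.54466473 -0.23281381  0.10828869] [ 3.14137801e+00 -2.77558611e-03 -3.24863321e-01]
-0.05 -0.03 0.33 0.000 -0.003 -0.002
```

View pics/c4.png

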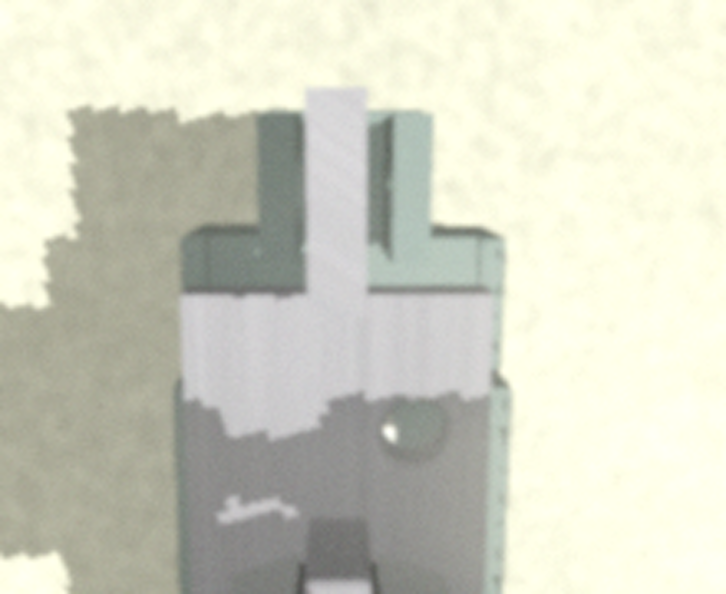

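The hole is at crop (413,429) and the pin tip shows in it at (390,432). The clevis spans 258..432 (middle 345) with the lug at 306..367.

```bash
python3 - <<'E'
from h import *
np.set_printoptions(precision=4,suppress=True)
o=get_obs(); tz=o["tool_pos"][2]; y=o["ee_rot"][2]; T=np.array(o["tool_pos"][:2])
Rm=lambda a:np.array([[np.cos(a),-np.sin(a)],[np.sin(a),np.cos(a)]])
c=lambda x,y:(220+x/3.3,60+y/3.3)
f=lambda px,z:((plane("wrist",px,z,o)[:,:2]-T)@Rm(y))
print("pin",f([c(390,432),c(395,432)],.062)); print("hole",f([c(413,429)],tz-.0145+.012))
print("ears outer",f([c(258,115),c(432,115)],.080)); print("lug",f([c(306,92),c(367,90)],tz-.0145+.04))
print("box front corners z.04",f([c(181,240),c(505,238)],.040),"ear inner",f([c(303,115),c(390,118)],.08))
E
```

```text
pin [[ 0.0191 -0.01  ]
 [ 0.0191 -0.011 ]]
hole [[ 0.0304 -0.0116]]
ears outer [[ 0.0803  0.0145]
 [ 0.0803 -0.0158]]
lug [[ 0.0815  0.0048]
 [ 0.0818 -0.003 ]]
box front corners z.04 [[ 0.0559  0.034 ]
 [ 0.0563 -0.0351]] ear inner [[ 0.0803  0.0067]
 [ 0.0798 -0.0085]]
```

Request:
step_arm(increments="0 0.12 1.5 0 0 -0.003; 0 0 1.2 0 0 0; 0 0 0 0 0 0; 0 0 0 0 0 0")

```text
time: 10.65
tool_pos: [0.5429, -0.2341, 0.0783]
ee_rot: [-3.141, 0.002, -0.323]
wrist_force: [0.6, 1.0, -3.0]
width: 0.0099
```

Request:
step_arm(increments="0 0 0.4 0 0 0; 0 0 0.4 0 0 0; 0 0 0.3 0 0 0; 0 0 0 0 0 0")

```text
time: 11.05
tool_pos: [0.5437, -0.2342, 0.068]
ee_rot: [-3.141, 0.0, -0.323]
wrist_force: [0.6, 0.1, -3.2]
width: 0.0098
```

Request:
step_arm(increments="0 0 0.4 0 0 0; 0 0 0.4 0 0 0; 0 0 0 0 0 0")

```text
time: 11.35
tool_pos: [0.5437, -0.2342, 0.0598]
ee_rot: [-3.141, 0.0, -0.323]
wrist_force: [1.7, 1.0, -3.0]
width: 0.0097
```

Request:
step_arm(increments="0 0 0.3 0 0 0; 0 0 0.2 0 0 0; 0 0 0 0 0 0")

```text
time: 11.65
tool_pos: [0.5437, -0.2344, 0.0552]
ee_rot: [-3.141, -0.0, -0.323]
wrist_force: [2.0, 1.3, -2.3]
width: 0.01
```

Nearly seated. I'll press a little further until contact shows.

Request:
step_arm(increments="0 0 0.15 0 0 0; 0 0 0.1 0 0 0; 0 0 0 0 0 0")

```text
time: 11.95
tool_pos: [0.5439, -0.2345, 0.0545]
ee_rot: [-3.141, -0.001, -0.323]
wrist_force: [-1.2, 2.5, 5.6]
width: 0.0098
```

Request:
step_arm(increments="0 0 0 0 0 0; 0 0 0 0 0 0; 0 0 0 0 0 0; 0 0 0 0 0 0", claw=0.5)

```text
time: 12.35
tool_pos: [0.5433, -0.2347, 0.0525]
ee_rot: [3.141, 0.001, -0.323]
wrist_force: [-0.5, -0.9, 1.2]
width: 0.0234
```

Request:
step_arm(increments="0 0 -2 0 0 0; 0 0 -4 0 0 0; 0 0 -4.5 0 0 0; -1.5 -4 -2 0 0 0; -1.5 -4 0 0 0 0")

```text
time: 12.85
tool_pos: [0.5427, -0.1501, 0.1829]
ee_rot: [3.141, -0.009, -0.326]
wrist_force: [0.5, 0.4, 0.2]
width: 0.0232
```

Request:
step_arm(increments="0 0 0 0 0 0; 0 0 0 0 0 0", claw=0.3)

```text
time: 13.05
tool_pos: [0.5405, -0.1487, 0.1779]
ee_rot: [3.141, -0.0, -0.322]
wrist_force: [0.6, 0.0, 0.1]
width: 0.0326
```

```bash
python3 - <<'E'
from h import *
import json
o=get_obs(); print(o["time"],o["tool_pos"],o["ee_rot"],o["width"])
json.dump({k:np.array(o[k]).tolist() for k in("tool_pos","ee_rot")},open("o5.json","w"))
im=np.clip(snapshot("wrist")[:,:,::-1]*1.5,0,255).astype('uint8')
cv2.imwrite("pics/w5.png",im)
E
```

```text
13.05 [ 0.54047325 -0.14869072  0.17789787] [ 3.14079693e+00 -1.28665134e-04 -3.21515448e-01] 0.032617426655501415
```

View pics/w5.png

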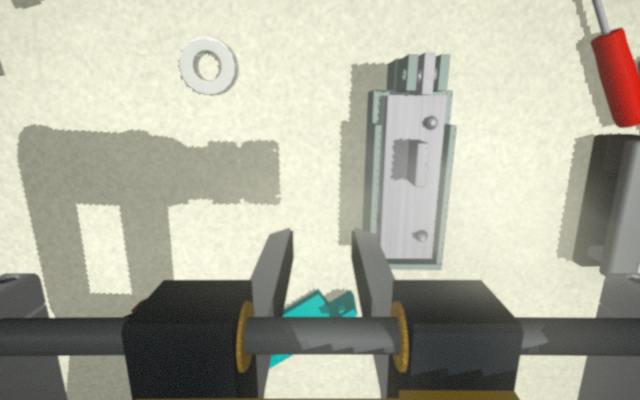

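The cover is seated: both pins show through its holes, and the lug is between the ears. Next is the lock pin. From the seated pose and the ear measurement I put box_eye at (0.608, -0.255, 0.068), insertion direction yaw -1.89.

```bash
python3 - <<'E'
from h import *
plan((.456,.05,.14),1.65,15)
E
```

```text
-0.95 -1.08 0.25 -0.000 0.000 -0.132; -0.80 -1.20 0.25 -0.000 0.000 -0.132; -0.64 -1.29 0.25 -0.000 0.000 -0.132; -0.47 -1.37 0.25 -0.000 0.000 -0.132; -0.28 -1.42 0.25 -0.000 0.000 -0.132
-0.09 -1.44 0.25 -0.000 0.000 -0.132; 0.10 -1.44 0.25 -0.000 0.000 -0.132; 0.28 -1.42 0.25 -0.000 0.000 -0.132; 0.47 -1.37 0.25 -0.000 0.000 -0.132; 0.64 -1.29 0.25 -0.000 0.000 -0.132
0.81 -1.20 0.25 -0.000 0.000 -0.132; 0.96 -1.08 0.25 -0.000 0.000 -0.132; 1.09 -0.95 0.25 -0.000 0.000 -0.132; 1.20 -0.80 0.25 -0.000 0.000 -0.132; 1.30 -0.63 0.25 -0.000 0.000 -0.132
```

Request:
step_arm(increments="-0.95 -1.08 0.25 0 0 -0.132; -0.8 -1.2 0.25 0 0 -0.132; -0.64 -1.29 0.25 0 0 -0.132; -0.47 -1.37 0.25 0 0 -0.132; -0.28 -1.42 0.25 0 0 -0.132")

```text
time: 13.6
tool_pos: [0.512, -0.0837, 0.1643]
ee_rot: [-3.141, 0.002, 0.34]
wrist_force: [1.0, -0.0, 0.7]
width: 0.0328
```

Request:
step_arm(increments="-0.09 -1.44 0.25 0 0 -0.132; 0.1 -1.44 0.25 0 0 -0.132; 0.28 -1.42 0.25 0 0 -0.132; 0.47 -1.37 0.25 0 0 -0.132; 0.64 -1.29 0.25 0 0 -0.132")

```text
time: 14.1
tool_pos: [0.4839, -0.0172, 0.152]
ee_rot: [-3.14, 0.001, 1.0]
wrist_force: [0.2, 1.1, 0.3]
width: 0.0331
```

Request:
step_arm(increments="0.81 -1.2 0.25 0 0 -0.132; 0.96 -1.08 0.25 0 0 -0.132; 1.09 -0.95 0.25 0 0 -0.132; 1.2 -0.8 0.25 0 0 -0.132; 1.3 -0.63 0.25 0 0 -0.132")

```text
time: 14.6
tool_pos: [0.4556, 0.0493, 0.1395]
ee_rot: [-3.14, 0.0, 1.66]
wrist_force: [0.2, -0.8, -1.0]
width: 0.0326
```

Request:
step_arm(increments="0 0 0 0 0 0; 0 0 0 0 0 0; 0 0 0 0 0 0")

```text
time: 14.9
tool_pos: [0.4561, 0.0491, 0.1404]
ee_rot: [-3.141, 0.0, 1.654]
wrist_force: [0.4, 0.6, 0.5]
width: 0.033
```

```bash
python3 - <<'E'
from h import *
import json
np.set_printoptions(precision=4,suppress=True)
o=get_obs(); print(o["time"],o["tool_pos"],o["ee_rot"],o["width"])
json.dump({k:np.array(o[k]).tolist() for k in("tool_pos","ee_rot")},open("o6.json","w"))
im=np.clip(snapshot("wrist")[:,:,::-1]*1.5,0,255).astype('uint8')
cv2.imwrite("pics/w6.png",im)
c=proj("wrist",[.458,.09,.018],o)[0].astype(int); print(c)
x0,y0=max(c[0]-80,0),max(c[1]-75,0); print(x0,y0)
cv2.imwrite("pics/c6.png",cv2.resize(im[y0:y0+150,x0:x0+160],None,fx=4,fy=4,interpolation=cv2.INTER_CUBIC))
E
```

```text
14.9 [0.4561 0.0491 0.1404] [-3.1415  0.0005  1.6536] 0.033030490229998946
[327 146]
247 71
```

View pics/c6.png

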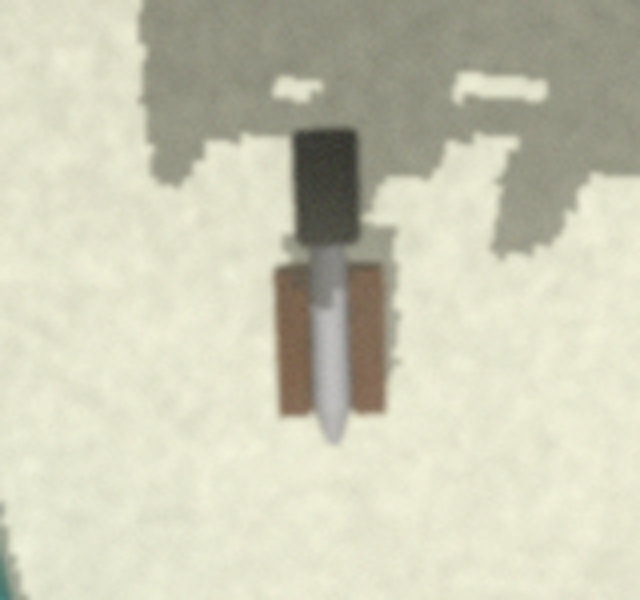

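The grip spans crop (295..356, 130) to (300..358, 242), and the tip is at (335,442).

```bash
python3 - <<'E'
from h import *
import json
np.set_printoptions(precision=4,suppress=True)
o=json.load(open("o6.json")); c=lambda x,y:(247+x/4,71+y/4)
t=plane("wrist",[c(335,442)],.018,o)[0]; g=plane("wrist",[c(325.5,131),c(329,242)],.025,o)
j=plane("wrist",[c(329,242)],.020,o)[0]
print("tip",t,"grip far/near",g,"len",np.linalg.norm(t-g[1]),np.linalg.norm(g[0]-g[1]))
d=t-g.mean(0); yaw=np.arctan2(d[1],d[0]); print(yaw,yaw+np.pi)
m=g.mean(0); print("grip mid",m); plan((m[0],m[1],.05),yaw+np.pi,3)
E
```

```text
tip [0.4633 0.0594 0.018 ] grip far/near [[0.4553 0.1257 0.025 ]
 [0.458  0.1034 0.025 ]] len 0.04490646215121936 0.022395126707839576
-1.4504025038324053 1.6911901497573878
grip mid [0.4566 0.1146 0.025 ]
2.17 0.20 3.01 -0.000 0.000 -0.012; 2.17 0.22 3.01 -0.000 0.000 -0.012; 2.16 0.25 3.01 -0.000 0.000 -0.012
```

Request:
step_arm(increments="2.17 0.2 3 0 0 -0.012; 2.17 0.22 3 0 0 -0.012; 2.17 0.25 3 0 0 -0.012; 0 0 2.5 0 0 0; 0 0 1.5 0 0 0")

```text
time: 15.45
tool_pos: [0.4548, 0.1155, 0.0081]
ee_rot: [-3.138, 0.0, 1.692]
wrist_force: [-0.7, 0.3, 0.1]
width: 0.0332
```

Request:
step_arm(increments="0 0 0 0 0 0; 0 0 0 0 0 0; 0 0 0 0 0 0")

```text
time: 15.75
tool_pos: [0.4574, 0.1154, 0.0119]
ee_rot: [3.139, -0.0, 1.692]
wrist_force: [1.2, -0.2, 0.2]
width: 0.033
```

Request:
step_arm(increments="0 0 0.7 0 0 0; 0 0 0 0 0 0; 0 0 0 0 0 0")

```text
time: 16.05
tool_pos: [0.456, 0.1156, 0.0036]
ee_rot: [3.141, -0.0, 1.693]
wrist_force: [-0.4, -0.2, 0.1]
width: 0.0335
```

Request:
step_arm(increments="0 0 0 0 0 0; 0 0 0 0 0 0; 0 0 0 0 0 0; 0 0 0 0 0 0; 0 0 0 0 0 0", claw=1)

```text
time: 16.55
tool_pos: [0.4561, 0.1157, 0.0036]
ee_rot: [3.141, -0.0, 1.693]
wrist_force: [-0.4, 0.2, 0.8]
width: 0.0131
```

Request:
step_arm(increments="0 0 0 0 0 0; 0 0 0 0 0 0")

```text
time: 16.75
tool_pos: [0.4561, 0.1157, 0.0036]
ee_rot: [3.141, -0.0, 1.693]
wrist_force: [1.2, 0.3, 0.1]
width: 0.0137
```

Request:
step_arm(increments="0 0 -2 0 0 0; 0 0 -3.5 0 0 0; 0 0 -3.5 0 0 0; 0 0 -1 0 0 0; 0 0 0 0 0 0")

```text
time: 17.25
tool_pos: [0.4572, 0.1158, 0.105]
ee_rot: [3.138, -0.0, 1.693]
wrist_force: [0.4, -0.6, -0.7]
width: 0.014
```

```bash
python3 - <<'E'
from h import *
o=get_obs(); print(o["tool_pos"],o["width"])
plan((.6355,-.173,.10),1.25,9,o)
E
```

```text
[0.4572329  0.11580859 0.10503897] 0.01395632341260659
-3.43 1.58 0.06 0.000 -0.000 0.049; -3.34 1.74 0.06 0.000 -0.000 0.049; -3.25 1.90 0.06 0.000 -0.000 0.049; -3.16 2.06 0.06 0.000 -0.000 0.049; -3.05 2.21 0.06 0.000 -0.000 0.049
-2.94 2.36 0.06 0.000 -0.000 0.049; -2.82 2.50 0.06 0.000 -0.000 0.049; -2.69 2.64 0.06 0.000 -0.000 0.049; -2.56 2.77 0.06 0.000 -0.000 0.049
```

Request:
step_arm(increments="-3.43 1.58 0 0 0 0.049; -3.34 1.74 0 0 0 0.049; -3.25 1.9 0 0 0 0.049; -3.16 2.06 0 0 0 0.049; -3.05 2.21 0 0 0 0.049")

```text
time: 17.75
tool_pos: [0.554, -0.0458, 0.1002]
ee_rot: [-3.137, -0.0, 1.446]
wrist_force: [-1.0, 0.6, -0.1]
width: 0.0139
```

Request:
step_arm(increments="-2.94 2.36 0 0 0 0.049; -2.82 2.5 0 0 0 0.049; -2.69 2.64 0 0 0 0.049; -2.56 2.77 0 0 0 0.049; 0 0 0 0 0 0")

```text
time: 18.25
tool_pos: [0.6341, -0.1768, 0.0988]
ee_rot: [-3.137, 0.001, 1.247]
wrist_force: [0.0, 0.2, -0.8]
width: 0.0138
```

Request:
step_arm(increments="0 0 3 0 0 0; 0 0 1.5 0 0 0; 0 0 0 0 0 0; 0 0 0 0 0 0")

```text
time: 18.65
tool_pos: [0.6335, -0.172, 0.0573]
ee_rot: [-3.139, -0.0, 1.253]
wrist_force: [0.3, -0.3, -0.4]
width: 0.0138
```

```bash
python3 - <<'E'
from h import *
import json
o=get_obs(); print(o["tool_pos"],o["ee_rot"],o["width"])
json.dump({k:np.array(o[k]).tolist() for k in("tool_pos","ee_rot")},open("o7.json","w"))
plan((.6355,-.173,.0536),1.25,1,o)
ws=np.clip(snapshot("wrist")[:,:,::-1]*1.5,0,255).astype('uint8'); sc=np.clip(snapshot("scene")[:,:,::-1]*1.5,0,255).astype('uint8')
c=proj("scene",[.62,-.23,.07])[0].astype(int); w=proj("wrist",[.61,-.25,.07],o)[0].astype(int); print(c,w)
A=cv2.resize(ws[150:300,240:400],None,fx=2.5,fy=2.5,interpolation=cv2.INTER_CUBIC)
x,y=c[0]-40,c[1]-38; B=cv2.resize(sc[y:y+75,x:x+80],None,fx=5,fy=5,interpolation=cv2.INTER_CUBIC)
print(x,y,A.shape,B.shape); cv2.imwrite("pics/c7.png",np.hstack([A,B]))
cv2.imwrite("pics/w7.png",ws)
E
```

```text
[ 0.63347466 -0.17197802  0.05733411] [-3.13902432e+00 -2.63652738e-04  1.25262668e+00] 0.013783036112062868
-0.03 0.23 0.37 -0.003 -0.000 0.003
[237 219] [325 385]
197 181 (375, 400, 3) (375, 400, 3)
```

Request:
step_arm(increments="0 0.22 0.37 0 0 0.003; 0 0 0 0 0 0; 0 0 0 0 0 0; 0 0 0 0 0 0")

```text
time: 19.15
tool_pos: [0.6366, -0.1737, 0.0551]
ee_rot: [3.141, -0.0, 1.249]
wrist_force: [0.1, 0.2, -0.2]
width: 0.0136
```

Request:
step_arm(increments="-0.8 0 0 0 0 0; -0.6 0 0 0 0 0; 0 0 0 0 0 0; 0 0 0 0 0 0")

```text
time: 19.55
tool_pos: [0.6319, -0.1873, 0.0548]
ee_rot: [-3.142, -0.0, 1.248]
wrist_force: [-0.4, 0.2, -0.5]
width: 0.0139
```

```bash
python3 - <<'E'
from h import *
o=get_obs(); p=o["tool_pos"]; print(p,o["ee_rot"],o["wrist_force"])
u=np.array([np.cos(-1.891),np.sin(-1.891)]); v=np.array([-u[1],u[0]])
d=np.array([.6083,-.2548])-p[:2]; print("to eye along",d@u,"across",d@v,"tip->eye",d@u-.0564)
E
```

```text
[ 0.63187256 -0.18732957  0.05475648] [-3.14157823e+00 -2.49703048e-04  1.24798178e+00] [-0.44119329  0.19847587 -0.45358005]
to eye along 0.07146069500684486 across -0.0011374134425630776 tip->eye 0.015060695006844864
```

Request:
step_arm(increments="0 -0.11 0.1 0 0 0; 0 0 0 0 0 0; -0.4 0 0 0 0 0; -0.4 0 0 0 0 0; 0 0 0 0 0 0")

```text
time: 20.05
tool_pos: [0.6283, -0.1948, 0.0538]
ee_rot: [3.142, 0.0, 1.248]
wrist_force: [0.2, -0.1, -0.3]
width: 0.0138
```

Request:
step_arm(increments="-0.4 0 0 0 0 0; -0.4 0 0 0 0 0; 0 0 0 0 0 0")

```text
time: 20.35
tool_pos: [0.6257, -0.2024, 0.0538]
ee_rot: [3.142, 0.0, 1.248]
wrist_force: [-0.4, 0.1, -1.2]
width: 0.014
```

Request:
step_arm(increments="-0.4 0 0 0 0 0; -0.4 0 0 0 0 0; 0 0 0 0 0 0")

```text
time: 20.65
tool_pos: [0.6232, -0.21, 0.0538]
ee_rot: [3.141, 0.0, 1.248]
wrist_force: [-0.4, -0.1, -0.8]
width: 0.0137
```

Request:
step_arm(increments="-0.4 0 0 0 0 0; -0.4 0 0 0 0 0; 0 0 0 0 0 0")

```text
time: 20.95
tool_pos: [0.6207, -0.2175, 0.0538]
ee_rot: [3.142, 0.0, 1.248]
wrist_force: [0.4, 0.4, -0.4]
width: 0.0138
```

Request:
step_arm(increments="-0.4 0 0 0 0 0; -0.3 0 0 0 0 0; 0 0 0 0 0 0")

```text
time: 21.25
tool_pos: [0.6185, -0.224, 0.0538]
ee_rot: [3.142, 0.0, 1.248]
wrist_force: [-0.0, -0.5, -1.0]
width: 0.0133
```

About 4 mm remain. I'll go in small steps until contact.

Request:
step_arm(increments="-0.2 0 0 0 0 0; -0.15 0 0 0 0 0; 0 0 0 0 0 0")

```text
time: 21.55
tool_pos: [0.6175, -0.227, 0.0538]
ee_rot: [-3.142, -0.0, 1.249]
wrist_force: [0.5, 0.6, -0.0]
width: 0.0137
```

Request:
step_arm(increments="-0.12 0 0 0 0 0; 0 0 0 0 0 0; 0 0 0 0 0 0")

```text
time: 21.85
tool_pos: [0.6173, -0.2275, 0.0538]
ee_rot: [3.142, -0.001, 1.249]
wrist_force: [0.7, 1.5, -1.2]
width: 0.0137
```

Request:
step_arm(increments="-0.15 0 0 0 0 0; 0 0 0 0 0 0; 0 0 0 0 0 0")

```text
time: 22.15
tool_pos: [0.6173, -0.2276, 0.0538]
ee_rot: [3.142, -0.003, 1.25]
wrist_force: [2.1, 5.3, 0.4]
width: 0.014
```

Request:
step_arm(increments="0.12 0 0 0 0 0; 0 0 0 0 0 0; 0 0 0 0 0 0")

```text
time: 22.45
tool_pos: [0.6173, -0.2276, 0.0538]
ee_rot: [3.142, -0.001, 1.249]
wrist_force: [2.3, 4.0, -0.7]
width: 0.0137
```

Request:
step_arm(increments="0 0 0 0 0 0; 0 0 0 0 0 0; 0 0 0 0 0 0; 0 0 0 0 0 0", claw=0.55)

```text
time: 22.85
tool_pos: [0.6169, -0.229, 0.0538]
ee_rot: [3.141, 0.001, 1.248]
wrist_force: [0.6, -0.5, -0.2]
width: 0.021
```

Request:
step_arm(increments="0 0 -1 0 0 0; 0 0 -2 0 0 0; 0 0 -3.5 0 0 0; 1 0 -4.5 0 0 0; 3 -3 -3 0 0 0")

```text
time: 23.35
tool_pos: [0.6037, -0.185, 0.1962]
ee_rot: [3.136, 0.001, 1.245]
wrist_force: [0.6, 0.1, 0.2]
width: 0.0211
```

Request:
step_arm(increments="4 -3 0 0 0 0; 4 -3 0 0 0 0; 4 -3 0 0 0 0; 0 0 0 0 0 0; 0 0 0 0 0 0")

```text
time: 23.85
tool_pos: [0.5546, -0.0393, 0.194]
ee_rot: [3.139, 0.0, 1.251]
wrist_force: [1.4, -0.4, -0.3]
width: 0.0215
```

```bash
python3 - <<'E'
from h import *
o=get_obs(); print(o["time"],o["tool_pos"],o["width"])
t=np.clip(snapshot("top")[:,:,::-1]*1.5,0,255).astype('uint8'); sc=np.clip(snapshot("scene")[:,:,::-1]*1.5,0,255).astype('uint8')
cv2.imwrite("pics/top8.png",t)
cv2.imwrite("pics/scene8.png",sc)
c=proj("scene",[.6,-.25,.06])[0].astype(int); d=proj("top",[.58,-.24,.06])[0].astype(int)
B=cv2.resize(sc[c[1]-50:c[1]+50,c[0]-33:c[0]+33],None,fx=6,fy=6,interpolation=cv2.INTER_CUBIC)
A=cv2.resize(t[d[1]-50:d[1]+50,d[0]-33:d[0]+33],None,fx=6,fy=6,interpolation=cv2.INTER_CUBIC)
cv2.imwrite("pics/c8.png",np.hstack([A,B])); print(d-[33,50],c-[33,50])
E
```

```text
23.85 [ 0.55463429 -0.03933805  0.19396291] 0.021518261541185114
[360 152] [196 166]
```

View pics/c8.png

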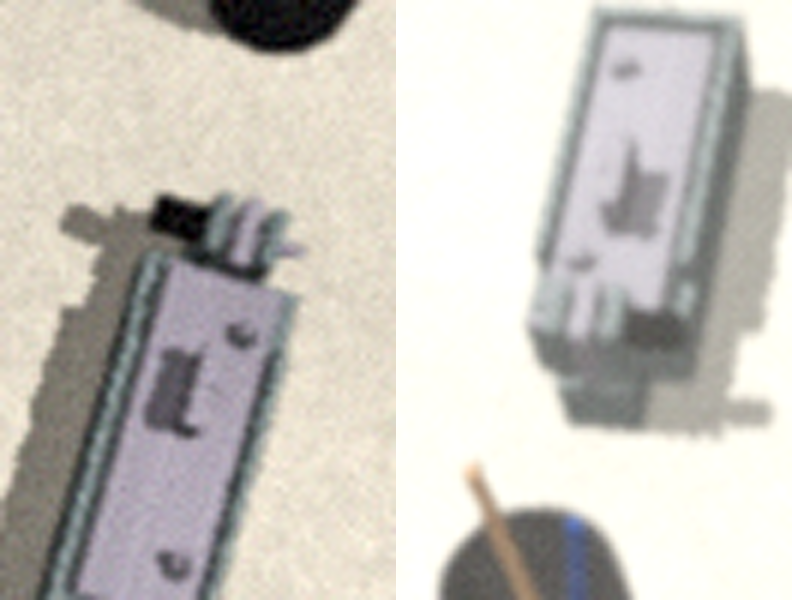

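The pin is through both ears and the lug. Its grip is against the ear at crop (185,215) and its tip shows beyond the far ear at (290,248). The cover lies flat on the seat.

```bash
python3 -c "
from bench import *
print(close_job())"
```

```text
the job is handed in; nothing more can be done
None
```

I completed the whole job and handed it in at about 24 s of the 72 s allowed; the hand-in gives no verdict.

- **Cover out:** I drew the cover out by its free end and let it go flat on the desk. The lug hole ended about 65 mm clear of the shelf edge.
- **Cover seated:** I gripped it by the rib and lowered it over the box's pins. It stopped at the predicted seat height with about 6 N of upward force. The picture afterwards showed both pins through the holes and the lug between the ears.
- **Pin in:** I pushed the lock pin in from the box's +y side. It met no resistance until the grip reached the ear, then stopped at about 5 N.

**Last checks:** the top and scene pictures show the cover flat on its seat, the grip against the ear and the tip out beyond the far ear. The arm had moved well clear. I never moved near the bystanders, but I did not measure their positions again at the end.

**Disagreements:** an early rough estimate of the box angle (-0.29 rad) differed from the closer one (-0.32 rad), which I used. The ears and the pins put the box about 1.5 mm apart sideways, so I shifted the cover 1.2 mm before lowering it.

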